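# Open the flower cooler and bring out the tray of boxed buttonholes

## Robot

A 7-joint arm with a two-finger parallel gripper is mounted at the origin on the work surface. World frame = base frame: x ahead of the robot, y to its left, z up, the work surface at z = 0. Lengths are in mm, angles in degrees, forces in N, time in s.
With the tool pointing down it reaches from about 350 to 900 mm from the base axis. Payload 8.1 kg.
Tool frame: the origin (TCP) lies at the very end of the fingers, on their centre line; the grasp point (between the pads) lies 19 mm behind it; z points along the fingers, y is the direction in which the jaws open and shut (so a half turn about z gives the same grasp; the last joint's range is limited). The gripper opens to 92 mm and grips with 3 to 60 N. Pads are 19 mm wide; open, the fingers measure 130 mm over their backs; the gripper's body (75 mm by 190 mm) begins 47 mm behind the grasp point.
Start: joints at [67.116, 24.895, 1.432, 90.138, -0.665, 64.973, -4.303], TCP at [182.765, -597.694, 226.742] pointing down, gripper open.
Joint ranges: [-149.89, 149.89], [-25.12, 119.58], [-72.63, 75.52], [4.76, 147.25], [-75.54, 255.54], [6.69, 114.76], [-157.13, 157.13]. Speed limits (degrees/s): [127.2, 127.2, 172.46, 172.46, 180, 180, 180].

## Interface

Orientations are given as a 3x3 rotation matrix whose columns are the frame's x, y, z axes.
In Python, from plant import ctrl, effector, optics, read_time_s, read_joints, read_dq, read_tau, read_tool_pos, read_tcp_rot, read_contact_force, read_torque, read_grip_width gives the robot as it stands. Calls block until the motion is done:
- ctrl.move_ptp(position, orientation): joint-space move of the TCP to a pose.
- ctrl.move_linear(position, max_speed=150, frame=None): straight line of the TCP; frame=None keeps the orientation; max_speed is the mean speed in mm/s.
- ctrl.move_j(angles): joint-space move.
- effector.command_gripper(opening, force=None): opening from 0.0 (shut) to 1.0 (fully open); force is the grip in N (None keeps the last); returns when the fingers have stopped.
- ctrl.sleep(seconds).
- ctrl.ik(position, orientation): joint angles nearest the present ones, or None.
- optics.read_camera(name): name is "scene" or "top" or "wrist"; returns a dict with "pixels" (480x640x3 uint8, red, green, blue), "fx", "fy", "cx", "cy" (pixels), "dist" ([k1, k2, p1, p2, k3] as OpenCV has them; the pictures are not rectified), "position" and "attitude" of the camera in the world; the wrist camera has in their place "mount" (4x4, takes a point from camera to tool coordinates, whose origin is the TCP and whose axes are the flange's). Camera axes: x right, y down, z forward; pixel columns grow to the right and rows downward; lengths in mm; the calibration is good to about 2 mm. A picture is of the moment at which its call begins: read the wrist's pose just before it. There is no depth.
A pose or a line that the arm cannot do raises ctrl.MotionError and nothing moves.
- ctrl.close_job(): hands the job in, once; it reports no verdict.
Readings, each from a call of its own:
- read_time_s(): time.
- read_joints(): joint angles.
- read_dq(): joint speeds.
- read_tau(): joint torques, N m.
- read_tool_pos(): TCP position.
- read_tcp_rot(): TCP orientation.
- read_contact_force(): force on the tool from outside, world axes, zero at the start.
- read_torque(): the same for the moment, N m.
- read_grip_width(): opening from 0.0 (shut) to 1.0 (fully open).
Only numpy, scipy, OpenCV 4.12 (cv2) and the standard library are available. Lean on these libraries where they do the work, as an engineer would, in place of code of your own. Each camera call takes 0.05 s, during which the arm holds its last target.

## Task

The wedding buttonholes are about to be collected: pull the cooler's glass door open by its handle and swing it wide, past square to the front. Then slide the tray out as far as it goes, with both boxes still standing in it, and leave door and tray open. Do not shift the other things on the bench.

Things in the scene. Friction and masses are not known exactly. Their poses are not given: they have to be found in the camera images.
- cooler_front (a point): frame of the bench-top flower cooler (all sizes here in mm), a fixed white plastic cabinet 260 wide, 240 deep, 310 high with a glass door in front. Point: on the bench below the middle of the cabinet's front rim. x points into the cooler, y to the left seen from in front, z up. Walls 22 thick; the opening is 216 wide, from z = 46 (floor) to z = 284 (ceiling), 200 deep.
- door (a joint): angle of the door, rad: 0 shut, growing as its free (right) edge swings out to the front and round to the left; end stop at 2.1. It may start ajar by up to 0.1. Light friction (about 0.3 N m), no catch or spring: it stays where it is left.
- hinge (a point): the door's upright hinge pin at its left edge, point at bench level: 18 in front of the cabinet's front rim, 120 left of its middle. The frame turns with the door: x from its outer to its inner face, y from the free edge towards the pin. Aluminium frame with glass, 26 thick (13 either side of the pin), z = 26 to 309, from 10 beyond the pin (+y) to 250 the other way.
- handle_top (a point): upper end (z = 300) of the door's handle, a round upright steel bar 12 thick near the free edge, z = 160 to 300; axes as the hinge's, turning with the door. Bar's centre line: 233 from the pin along the door, 42 in front of the outer face (55 from the pin's plane), so 36 clear behind the bar.
- handle: the same handle; origin at bench level in the middle of the door's thickness, 233 from the pin; axes as the hinge's. Two 10 thick cross stems join the bar to the door at z = 185 and z = 242; the bar above them stands free, so a finger can go down behind it from above.
- tray (a joint): travel of the tray out of the cooler in m: 0 fully in, end stop at 0.14 fully out. It may start up to 0.01 out. It runs in side rails with light friction (about 1.5 N) and stays where it is left.
- tray_rim (a point): middle of the tray's front rim, on its top (z = 86); axes as the cooler's. The aluminium tray, 196 wide and 170 deep, lies low behind the door; fully in, its front wall is 18 behind the cabinet's front rim. Front wall 4 thick with a 6 thick rolled rim, tray's inner floor at z = 57. At least 55 of floor behind the front wall is empty: fingers on a leaning tool can go in there and draw it out.
- box_left_mid (a point): centre of the left of two lidded white cartons standing in the tray, each 59 deep, 69 wide, 61 high, about 90 g, loose; z axis up when it stands.
- box_right_mid (a point): centre of the right one of the two cartons, the same size.
- spool: bystander: spool of cream ribbon lying flat on the bench, 84 across, 38 high; origin at its underside.
- pinjar: bystander: glass jar with a metal lid, 60 across, 85 high; origin at its underside.
- snips_mid (a point): bystander: pair of flower snips with grey handles lying flat, 175 long, 54 wide, 18 high; point at the pivot.
- tape: bystander: roll of green stem tape lying flat, 72 across, 13 high; origin at its underside.

How it is judged (in metres and radians):
On the way, in this order (a step that is already met when the one before it is completed fails the run):
1. the door is drawn open by its handle (value of joint door between 0.2 and 1.2 rad and contact force between the fingers and handle above 0.3 N), for 0.05 s.
2. the door stands wide open, about square to the front or beyond, the tray still in (value of joint door above 1.5 rad and value of joint tray below 0.03 m), for 0.2 s.
3. the tray is drawn out (value of joint tray above 0.125 m), for 0.2 s.
At the end, for the whole second after the job is handed in: the door stands at 1.5 rad or more, the tray is at least 125 of its 140 mm out, both at rest, and both boxes stand upright (within 0.15 rad) on the tray's floor (value of joint door above 1.5 rad and value of joint tray above 0.125 m and velocity of joint door between -0.05 and 0.05 rad/s and velocity of joint tray between -0.01 and 0.01 m/s and angle between each of box_left_mid, box_right_mid's own z axis and vertical below 0.15 rad and x of each of box_left_mid, box_right_mid in the frame of tray_rim above 0.02 m and z of box_left_mid in the frame of tray_rim between -0.02 and 0.02 m and z of box_right_mid in the frame of tray_rim between -0.02 and 0.02 m); the robot touches nothing.
It fails at once if another thing on the bench is shifted by more than 40 mm (distance of any of spool, pinjar, snips_mid, tape from where it was at the start of the episode above 0.04 m).
It fails at once if a box is tipped over (angle between any of box_left_mid, box_right_mid's own z axis and vertical above 0.7 rad).
It also fails if it takes over 64 s, if anything falls off the work surface, if the arm or the gripper's body presses on something with over 40 N, if the wrist force passes 120 N, or if a joint passes its speed limit or range.

## Working session

There is one attempt and no reset: what is moved stays moved. The work goes in short steps, each a Python script; the robot and the scene stay as the last script left them, time stands still between calls to the robot, and variables do not carry over. Pictures are saved under pics/ and viewed, and the job is handed in when it is done.

```bash
ls; mkdir -p pics
python3 - <<'E'
from plant import *
import cv2
for n in ["scene","top","wrist"]:
    c=optics.read_camera(n)
    cv2.imwrite(f"pics/a_{n}.png",c["pixels"][:,:,::-1])
    print(n,{k:v for k,v in c.items() if k!="pixels"})
print(read_time_s(),read_tool_pos(),read_tcp_rot(),read_grip_width())
E
```

```text
pics
scene {'fx': 464.22238271788314, 'fy': 464.22238271788314, 'cx': 319.96811291733025, 'cy': 247.71602949180456, 'dist': array([-0.02259303,  0.        ,  0.        ,  0.        ,  0.        ]), 'position': array([ 598.55205665, -417.51662671, 1387.18699155]), 'attitude': array([[ 0.99657783,  0.07992264, -0.02109489],
       [ 0.08244598, -0.94274935,  0.32315061],
       [ 0.00593986, -0.32378392, -0.94611241]])}
top {'fx': 516.596869999638, 'fy': 516.596869999638, 'cx': 325.32233416965664, 'cy': 243.49425420258092, 'dist': array([-0.15086441,  0.        ,  0.        ,  0.        ,  0.        ]), 'position': array([ 314.27712121,  -21.22823305, 1361.24555786]), 'attitude': array([[-0.01247981, -0.97994298,  0.19888691],
       [-0.99990957,  0.01322685,  0.00242788],
       [-0.00500983, -0.19883863, -0.98001944]])}
wrist {'fx': 417.77784875380337, 'fy': 417.77784875380337, 'cx': 320.86030833996153, 'cy': 238.40907209823018, 'dist': array([0.00725265, 0.        , 0.        , 0.        , 0.        ]), 'mount': array([[-5.01732310e-04, -9.68417397e-01, -2.49334099e-01,
         6.63032857e+01],
       [ 9.99999728e-01, -6.20576240e-04,  3.98038832e-04,
         3.37768473e-01],
       [-5.40198547e-04, -2.49333831e-01,  9.68417446e-01,
        -1.58639727e+02],
       [ 0.00000000e+00,  0.00000000e+00,  0.00000000e+00,
         1.00000000e+00]])}
0.15 [ 182.63772728 -597.31145337  226.12885507] [[ 9.56293727e-01  2.92407419e-01 -4.56276406e-04]
 [ 2.92407753e-01 -9.56293093e-01  1.10754038e-03]
 [-1.12480951e-04 -1.19255268e-03 -9.99999283e-01]] 1.0016134716482954
```

View pics/a_scene.png

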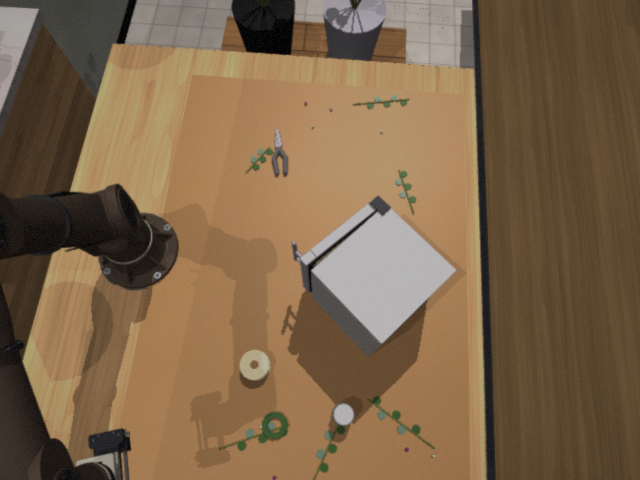

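View pics/a_top.png

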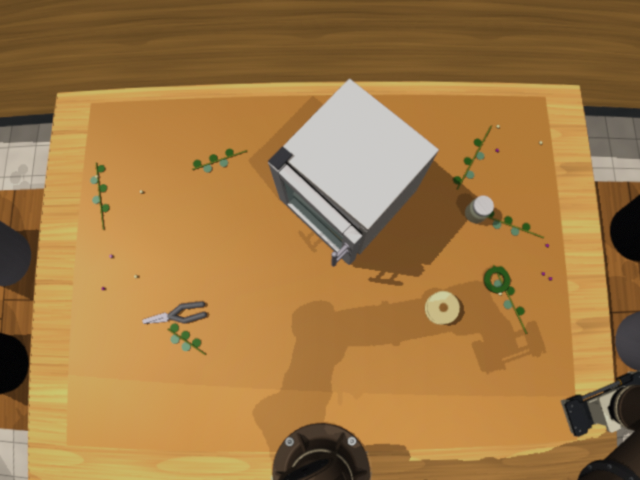

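View pics/a_wrist.png

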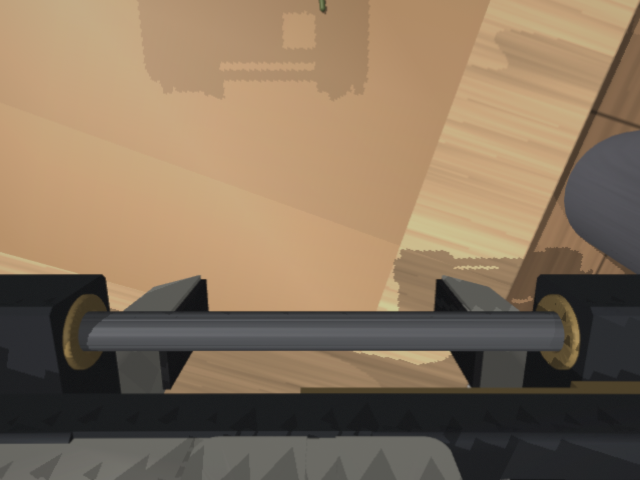

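Run:
```python
import cv2
a=cv2.imread("pics/a_scene.png")[185:365,270:470]; cv2.imwrite("pics/b_s.png",cv2.resize(a,None,fx=3.3,fy=3.3,interpolation=cv2.INTER_CUBIC))
a=cv2.imread("pics/a_top.png")[75:275,260:450]; cv2.imwrite("pics/b_t.png",cv2.resize(a,None,fx=3,fy=3,interpolation=cv2.INTER_CUBIC))
```

```text
(no output)
```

View pics/b_s.png

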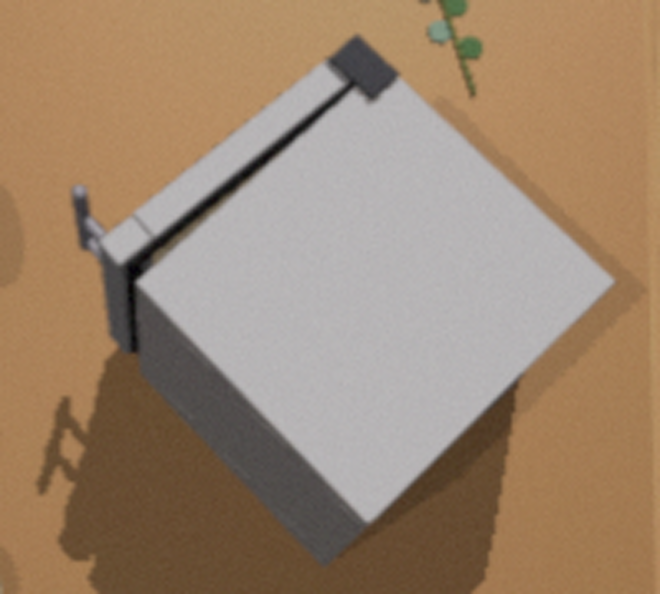

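View pics/b_t.png

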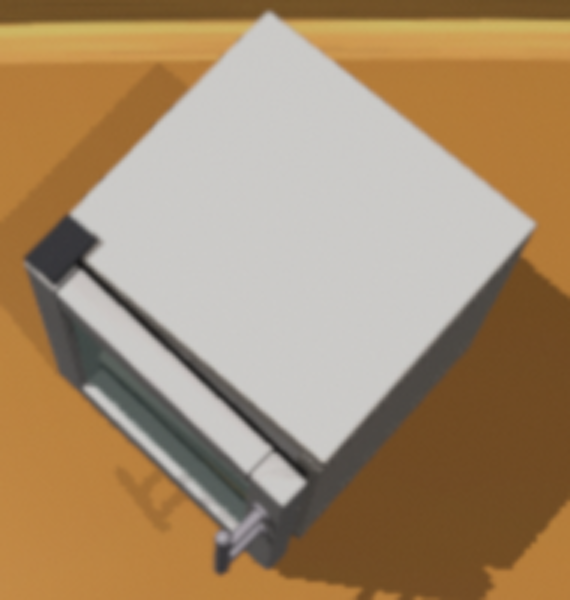

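```bash
cat > h.py <<'E'
import numpy as np, cv2
from plant import *
def ray(c,uv,R=None,p=None):
    K=np.array([[c["fx"],0,c["cx"]],[0,c["fy"],c["cy"]],[0,0,1]])
    q=cv2.undistortPoints(np.array([[uv]],float),K,np.array(c["dist"])).ravel()
    d=np.array(c["attitude"] if R is None else R)@np.array([q[0],q[1],1])
    return np.array(c["position"] if p is None else p),d
def onz(c,uv,z,**k):
    p,d=ray(c,uv,**k); return p+d*(z-p[2])/d[2]
def tri(r1,r2):
    A=np.stack([r1[1],-r2[1]],1); s=np.linalg.lstsq(A,r2[0]-r1[0],rcond=None)[0]
    a=r1[0]+s[0]*r1[1]; b=r2[0]+s[1]*r2[1]; return (a+b)/2,np.linalg.norm(a-b)
def snap(n,f):
    c=optics.read_camera(n); cv2.imwrite("pics/"+f,c["pixels"][:,:,::-1]); return c
E
python3 - <<'E'
from h import *
np.set_printoptions(precision=1,suppress=True)
s=optics.read_camera("scene");t=optics.read_camera("top")
S=lambda u,v:(u/3.3+270-.35,v/3.3+185-.35); T=lambda u,v:(u/3+260-.33,v/3+75-.33)
P={}
for n,a,b,z in [("FR",(137,283),(320,466),310),("BR",(367,523),(535,225),310),("BL",(613,281),(268,12),310),("handle",(79,190),(222,540),300),("dfi",(133,266),(307,483),309),("dfo",(102,248),(281,505),309)]:
    A=onz(s,S(*a),z);B=onz(t,T(*b),z); P[n]=(A+B)/2
    print(n,A,B,tri(ray(s,S(*a)),ray(t,T(*b))))
v=P["BR"]-P["FR"];w=P["BL"]-P["BR"]
print(np.linalg.norm(v),np.linalg.norm(w),np.degrees(np.arctan2(v[1],v[0])),np.degrees(np.arctan2(w[1],w[0])))
ax=v/np.linalg.norm(v); th=np.arctan2(v[1],v[0])
th=(np.arctan2(v[1],v[0])*240+ (np.arctan2(w[1],w[0])-np.pi/2)*260)/500
X=np.array([np.cos(th),np.sin(th),0]);Y=np.array([-X[1],X[0],0])
# cabinet centre from FR/BL and BR
C=((P["FR"]+P["BL"])/2)
F=C-120*X; F[2]=0
H=F-18*X+120*Y
d=P["handle"]-H; d[2]=0
# shut: handle at -55 X -233 Y
a0=np.arctan2(-233,-55); 
aa=np.arctan2(d@Y,d@X)
print("th",np.degrees(th),"F",F,"H",H,"r",np.linalg.norm(d),"door",(a0-aa))
for n in("dfi","dfo"):
    d=P[n]-H; print(n,d@X,d@Y)
for n,a,b,z in [("spool",(255,366),(442,308),38),("jar",(344,414),(483,206),85),("snips",(279,152),(180,312),15),("tape",(275,426),(497,279),13)]:
    print(n,onz(s,a,z),onz(t,b,z))
E
```

```text
FR [ 558.1 -109.   310. ] [ 555.2 -104.6  310. ] (array([ 557.8, -105.6,  298.3]), np.float64(0.21897603355411158))
BR [ 732.9 -268.6  310. ] [ 733.1 -267.   310. ] (array([ 733.7, -267.9,  307.5]), np.float64(1.043317087583572))
BL [906.1 -78.2 310. ] [906.7 -76.8 310. ] (array([907.1, -77.3, 308.3]), np.float64(1.231511000300491))
handle [507.8 -37.3 300. ] [505.6 -35.7 300. ] (array([507. , -35.6, 294.2]), np.float64(0.8158199748128085))
dfi [554.  -96.1 309. ] [543.4 -95.3 309. ] (array([550.1, -94.1, 294. ]), np.float64(8.159679193575519))
dfo [530.  -84.2 309. ] [528.1 -76.9 309. ] (array([530.1, -78.5, 293.3]), np.float64(2.7581459531518404))
238.7637846894461 257.40862874172416 -42.38383254696566 47.65589983758193
th -42.363171707000916 F [642.9 -11.3   0. ] H [710.4  89.5   0. ] r 239.54615693697718 door 0.04574441697120979
dfi 5.282399447460836 -245.78078383431222
dfo -19.477166052021385 -247.8437359085626
spool [ 414.5 -324.6   38. ] [ 409.5 -315.9   38. ]
jar [ 671.3 -431.3   85. ] [ 667.  -428.4   85. ]
snips [402.6 378.6  15. ] [408.7 366.8  15. ]
tape [ 486.8 -479.4   13. ] [ 485.  -474.9   13. ]
```

```bash
cat >> h.py <<'E'
np.set_printoptions(precision=1,suppress=True)
TH=np.radians(-42.36); F=np.array([642.9,-11.3,0]); X=np.array([np.cos(TH),np.sin(TH),0]);Y=np.array([-X[1],X[0],0]);Z=np.array([0,0,1.])
H=F-18*X+120*Y
def W(x,y,z): return F+x*X+y*Y+z*Z
def daxes(a):
    t=TH-a; dx=np.array([np.cos(t),np.sin(t),0]); return dx,np.array([-dx[1],dx[0],0])
def handle(a,z,off=0):  # off: extra along door x
    dx,dy=daxes(a); return H-(55-off)*dx-233*dy+z*Z
def Rh(a,sg=1):  # tool down, jaws along door normal
    dx,dy=daxes(a); y=sg*dx; return np.stack([np.cross(y,-Z),y,-Z],1)
def Rl(lean,yaw=0,sg=1): # tool pointing into cooler, lean = angle below horizontal
    t=TH+yaw; f=np.array([np.cos(t),np.sin(t),0]); l=np.array([-f[1],f[0],0])
    z=np.cos(lean)*f-np.sin(lean)*Z; y=sg*l
    return np.stack([np.cross(y,z),y,z],1)
E
python3 - <<'E'
from h import *
for sg in(1,-1):
  for a in (.04,.5,1,1.5,1.7,1.9):
    for z in (258,330): print(sg,a,z,handle(a,z),ctrl.ik(handle(a,z),Rh(a,sg)))
for lean in (45,55,65):
 for yaw in (0,20,40):
  for sg in(1,-1):
    R=Rl(np.radians(lean),np.radians(yaw),sg)
    print(lean,yaw,sg,"camdown" if R[2,0]<0 else "camup",*[ctrl.ik(W(x,0,z),R) for x,z in ((60,66),(-85,66),(30,130))])
E
```

```text
1 0.04 258 [507.6 -37.6 258. ] [ 24.2  15.8 -32.4 101.4   9.2  65.4 -55.7]
1 0.04 330 [507.6 -37.6 330. ] [ 26.   13.2 -34.1  94.4   7.6  74.8 -54.1]
1 0.5 258 [472.2  65.7 258. ] [ 21.8  14.5 -43.5 104.7  11.   65.  -96.5]
1 0.5 330 [472.2  65.7 330. ] [ 24.9  11.8 -46.3  97.6   8.8  74.4 -94.2]
1 1 258 [490.  182.8 258. ] [  12.5   21.7  -51.6   98.6   18.2   68.5 -143.6]
1 1 330 [490.  182.8 330. ] [  16.6   20.2  -57.6   91.6   17.4   77.8 -142.7]
1 1.5 258 [561.7 277.1 258. ] [ -65.6   31.1   55.2   90.3  -26.4   72.6 -134.6]
1 1.5 330 [561.7 277.1 330. ] [ -65.3   27.9   55.2   83.5  -23.    80.5 -137.9]
1 1.7 258 [601.9 302.9 258. ] [ -66.5   40.9   65.9   83.1  -37.4   79.9 -139.2]
1 1.7 330 [601.9 302.9 330. ] [ -65.5   37.7   66.    76.1  -34.    87.  -142.7]
1 1.9 258 [646.5 320.2 258. ] [ -61.9   45.7   65.7   74.9  -41.    84.1 -150.9]
1 1.9 330 [646.5 320.2 330. ] [ -60.4   42.9   65.8   67.6  -38.3   91.2 -154.1]
-1 0.04 258 [507.6 -37.6 258. ] [ 43.5  23.3 -60.6 100.1  21.6  69.4 112.5]
-1 0.04 330 [507.6 -37.6 330. ] [ 44.4  19.6 -60.9  93.2  17.5  77.6 116.5]
-1 0.5
[... 2712 characters left out ...]
.    54.8  123.3  -28.3   20.2 -124.5] [ -49.9   36.7   55.2  111.5  -23.4   29.2 -119. ]
65 20 1 camdown [ 17.7  35.8 -33.8 110.8  68.1  33.6   3. ] [ -7.9  26.3 -16.1 124.8  67.5  26.1 -14.8] [ 20.2  29.8 -39.6 110.8  59.1  38.4   9.6]
65 20 -1 camup [ -18.8   32.1   17.   114.    11.7   13.1 -129.2] [-52.4  31.3  43.7 128.3 -35.8   9.5 -94.8] [  -9.5   24.2    0.8  113.2   31.7   24.1 -148.3]
65 40 1 camdown [ 36.6  43.  -54.9 111.1  75.9  36.5  23.1] [-15.1  24.    1.2 128.7  63.6   7.2  11.5] [ 29.7  30.4 -44.7 112.1  55.2  30.2  36.2]
65 40 -1 camup [ -4.9  30.7   5.5 114.6  -8.4   9.9 -85.2] [-37.1  26.4  30.1 130.4 -74.9   6.9 -31.5] [  -0.8   23.4   -3.2  114.6   12.3   17.5 -106.7]
```

Run:
```python
from h import *
ctrl.move_linear([182.6,-597.3,380],max_speed=200)
a=.045
ctrl.move_ptp(handle(a,380),Rh(a,-1))
effector.command_gripper(30/92,10)
print(read_time_s(),read_tool_pos(),handle(a,380),read_grip_width(),read_joints())
snap("wrist","c_w.png");snap("scene","c_s.png");
```

```text
4.5667 [507.  -36.6 380. ] [506.9 -36.6 380. ] 0.32299231507953047 [ 44.5  17.9 -61.1  87.8  15.7  83.6 117.9]
```

View pics/c_w.png

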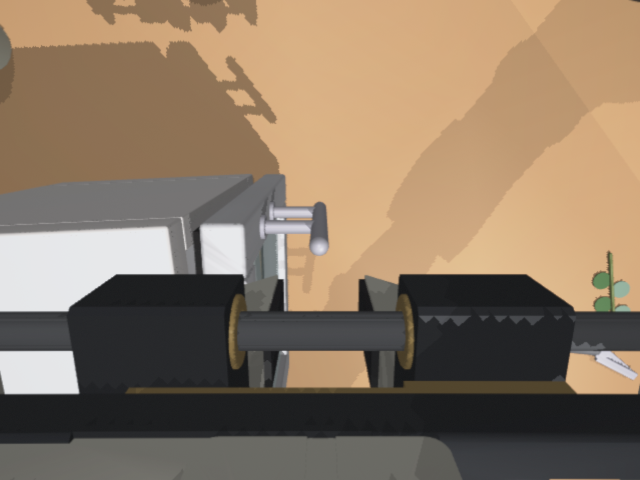

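View pics/c_s.png

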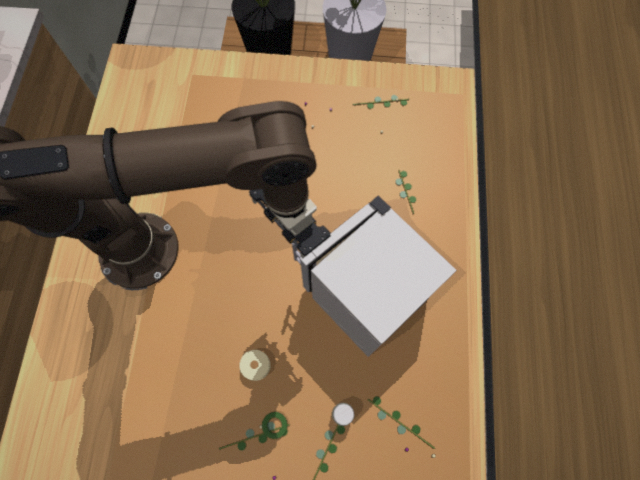

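The wrist picture shows the bar's top at about (319, 245), centred between the fingers (gap spans about columns 280–362). I'll check it numerically, then go down, grip and swing.

Run:
```python
from h import *
c=optics.read_camera("wrist"); M=c["mount"]; R=read_tcp_rot();p=read_tool_pos()
Rw=R@M[:3,:3]; pw=p+R@M[:3,3]
q=onz(c,(319,246),300,R=Rw,p=pw); print(q, (q-handle(.045,300)), R.T@(q-p))
ctrl.move_linear(handle(.045,258),max_speed=120)
print(read_contact_force(),read_tool_pos())
effector.command_gripper(0.0,12)
print(read_grip_width()*92,read_contact_force(),read_time_s())
```

```text
[507.  -38.4 300. ] [ 0.1 -1.8  0. ] [ 1.3 -1.3 80. ]
[ 0.1  0.3 -0.3] [507.4 -36.4 258.7]
11.171408223674657 [ 1.  -0.2  2.4] 6.325
```

Run:
```python
from h import *
for i,a in enumerate(np.arange(.125,1.86,.1)):
    ctrl.move_linear(handle(a,258),max_speed=120,frame=Rh(a,-1))
    f=read_contact_force()
    if i%3==0 or np.linalg.norm(f)>15: print("%.2f"%a,f,read_grip_width()*92,read_time_s())
    if np.linalg.norm(f)>40: print("stop");break
print(read_tool_pos(),handle(a,258),read_joints(),read_time_s())
snap("scene","d_s.png")
```

```text
0.12 [1.5 0.4 3.5] 11.344439353856451 6.6333
0.43 [3.7 2.4 5.3] 11.877673393174152 7.6833
0.73 [4.  0.6 2.3] 11.61915218931983 8.7333
1.02 [ 3.8 -0.7  2.6] 12.124419959083369 9.7833
1.33 [ 3.8 -2.2  3.6] 11.672228913114601 10.8333
1.62 [ 3.4 -4.   3.9] 11.879784439864565 11.8833
[629.8 314.1 257.9] [629.4 314.8 258. ] [-12.4  35.3 -33.   72.7  18.8  77.4 -11.6] 12.5833
```

View pics/d_s.png

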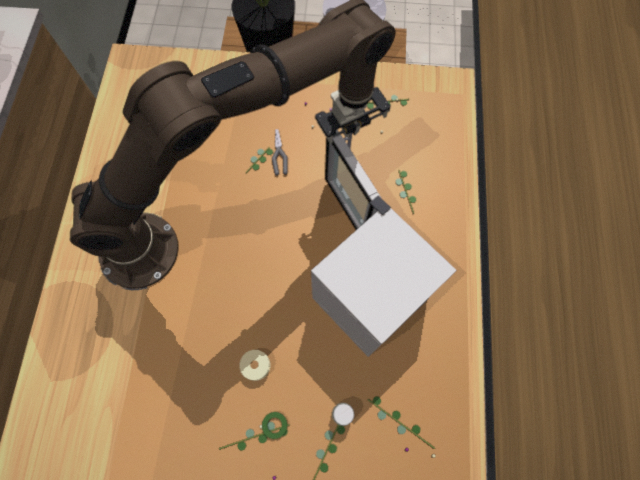

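Run:
```python
from h import *
effector.command_gripper(30/92)
print(read_contact_force(),read_grip_width())
p=read_tool_pos(); p[2]=400; ctrl.move_linear(p,max_speed=200)
R=Rl(np.radians(60)); z=R[:,2]
tgt=W(52,0,66); st=tgt-170*z
ctrl.move_ptp(W(-150,-20,400),R)
effector.command_gripper(0.0)
ctrl.move_linear(st,max_speed=200)
print(read_tool_pos(),st,read_joints(),read_time_s(),ctrl.ik(tgt,R),ctrl.ik(W(-95,0,66),R))
c=snap("wrist","e_w.png");snap("scene","e_s.png");snap("top","e_t.png")
```

```text
[-0.5  0.6 -0.1] 0.3235900723111194
[618.7  11.7 214.3] [618.5  10.9 213.2] [ -0.7  19.7 -26.9 110.1  49.5  51.1  -9.6] 16.9917 [ -0.7  34.5 -18.1 111.2  67.2  38.2 -22.7] [-11.9  30.1 -21.9 121.9  68.1  43.  -40.1]
```

View pics/e_w.png

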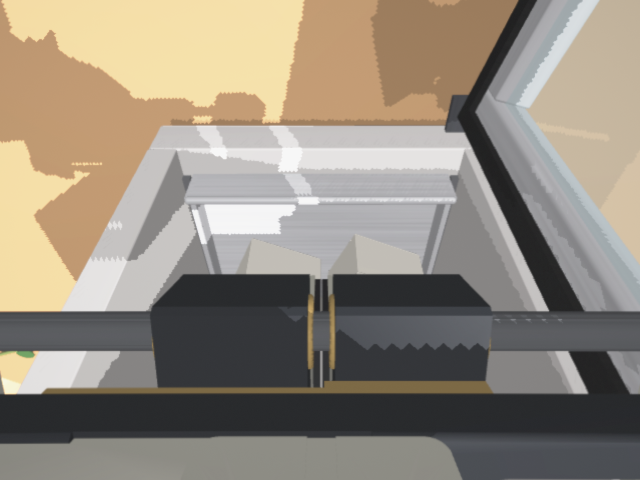

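View pics/e_s.png

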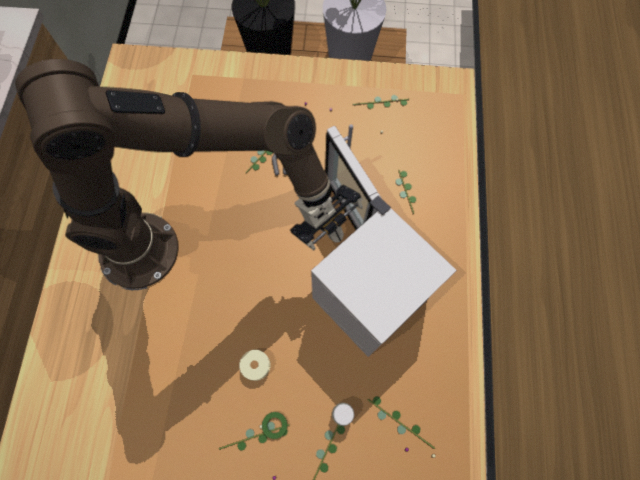

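View pics/e_t.png

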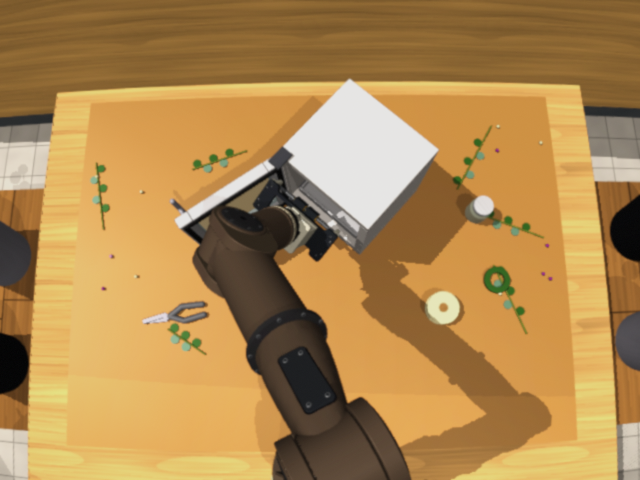

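Run:
```python
from h import *
c=optics.read_camera("wrist"); M=c["mount"]; R=read_tcp_rot();p=read_tool_pos()
Rw=R@M[:3,:3]; pw=p+R@M[:3,3]
for n,uv,z in [("rimR",(188,202),86),("rimL",(455,202),86),("rimM",(320,201),86),("box R corner top",(252,240),118),("boxR bottom?",(252,240),57),("boxL",(357,235),118),("boxL2",(420,256),118),("boxR2",(320,260),118),("cabR",(180,150),46),("cabL",(470,150),46),("outR",(162,126),0),("cabfloorfront",(320,149),46)]:
    q=onz(c,uv,z,R=Rw,p=pw)-F; print(n,q@X,q@Y)
a=cv2.imread("pics/e_w.png")[100:300,140:480]; cv2.imwrite("pics/e_wz.png",cv2.resize(a,None,fx=2.3,fy=2.3,interpolation=cv2.INTER_CUBIC))
```

```text
rimR 21.58690091221264 -95.34530701939732
rimL 21.75829643350165 96.20987841726088
rimM 20.721308413610455 -0.6842584493490896
box R corner top 28.292718724269935 -46.533753450776025
boxR bottom? 88.72993409899817 -60.618843032143054
boxL 23.67469462712254 23.99449613004485
boxL2 44.20782276430389 69.39908538577981
boxR2 48.278270298448 -0.7114979486527563
cabR 3.8735690933206954 -106.42195872712107
cabL 4.033403464614854 112.71229187501127
outR 9.795047444796328 -133.938535189604
cabfloorfront 3.0076025285173533 -0.6744795290983537
```

View pics/e_wz.png

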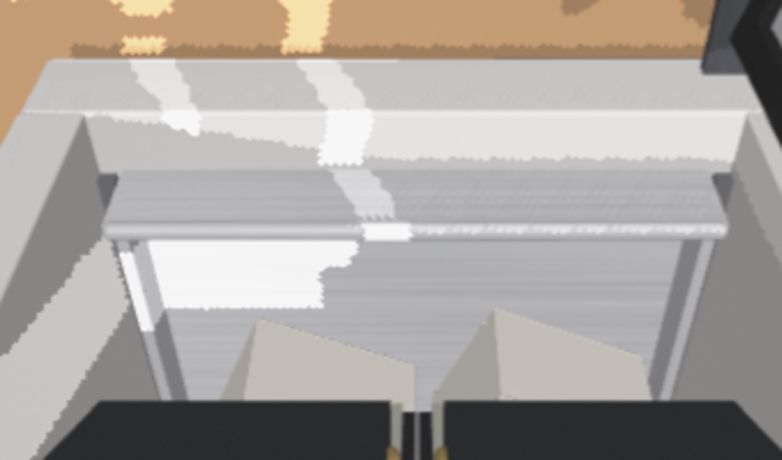

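Run:
```python
from h import *
R=Rl(np.radians(60)); 
ctrl.move_linear(W(53,0,67),max_speed=90,frame=R)
print(read_tool_pos()-W(53,0,67),read_contact_force(),read_time_s())
fx=lambda: read_contact_force()@X
for x in range(50,-100,-5):
    ctrl.move_linear(W(x,0,67),max_speed=50)
    f=read_contact_force()
    q=read_tool_pos()-F
    if x%25==0 or x<-80: print(x,q@X,q[2],f@X,f@Y,f[2],read_time_s())
    if abs(f@X)>12: print("stop",x,f,q@X);break
    if x==40: snap("wrist","f_w0.png")
snap("wrist","f_w.png");snap("top","f_t.png");snap("scene","f_s.png");print(read_time_s())
```

```text
[0.2 0.3 0.4] [0.1 0.6 0.3] 19.225
50 49.65712762362319 67.16271646451891 -0.03253810018576902 0.043605567150024525 0.009735563369319678 19.475
25 24.483622281801857 66.91064141434128 0.4726132258240399 0.1715671213223963 0.619579727374542 20.775
0 -0.5348714836534401 66.91230386078881 -0.31109252589690184 0.036551676448147385 0.4368605383474301 22.025
-25 -25.515677066930404 66.92151828415615 -0.5815299368993373 0.2513321582290283 -0.3417920941426348 23.275
-50 -50.499745917044784 66.92223524102727 0.5330893437309943 0.3213715057844973 0.38679595644194625 24.525
-75 -75.51896729768282 66.89997808096646 0.9667995635125204 -0.0526284908135953 -0.0077182312335457685 25.775
-85 -85.50892714899108 66.90947652967488 -0.7458360144600373 0.0017624052243207233 -0.6114793398925851 26.275
-90 -90.48726176860873 66.93839852369031 -0.6490751883838354 -0.2994679929100969 1.093993287891929 26.525
-95 -93.3894820859696 67.75529466742702 6.629446369981148 -0.3477501694194772 1.1189009868573927 26.775
26.925
```

View pics/f_w.png

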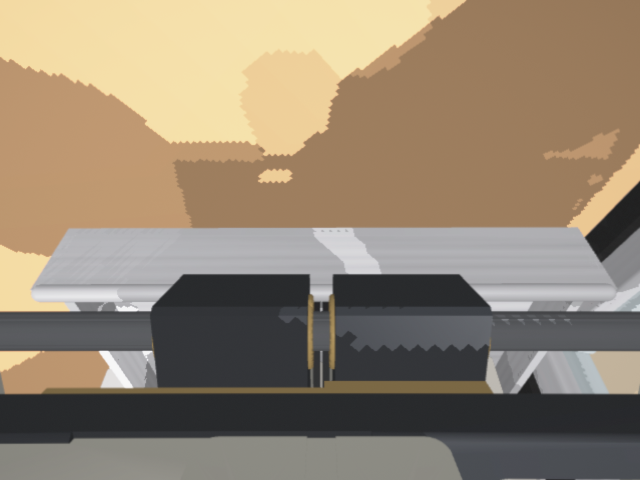

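View pics/f_t.png

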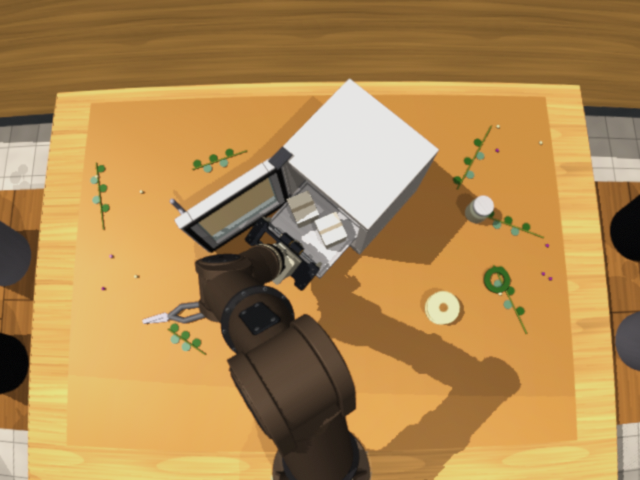

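Run:
```python
from h import *
ctrl.move_linear(W(-88,0,67),max_speed=30)
print(read_contact_force())
ctrl.move_linear(W(-88,0,330),max_speed=120)
print(read_contact_force(),read_time_s())
ctrl.move_ptp([300,-300,450],np.array([[1,0,0],[0,-1,0],[0,0,-1.]]))
ctrl.sleep(.5)
snap("scene","g_s.png");snap("top","g_t.png");print(read_time_s(),read_contact_force())
for n,b in(("s",(185,125,300,460)),("t",(80,160,270,450))):
    y0=80 if n=="t" else 115; 
    a=cv2.imread(f"pics/g_{n}.png"); a=a[75:275,170:450] if n=="t" else a[115:365,270:470]
    cv2.imwrite(f"pics/g_{n}z.png",cv2.resize(a,None,fx=2.4,fy=2.4,interpolation=cv2.INTER_CUBIC))
```

```text
[-0.5 -0.5  0.1]
[ 0.4 -0.5 -0.4] 29.65
31.9417 [ 0.  -1.4  0.2]
```

View pics/g_sz.png

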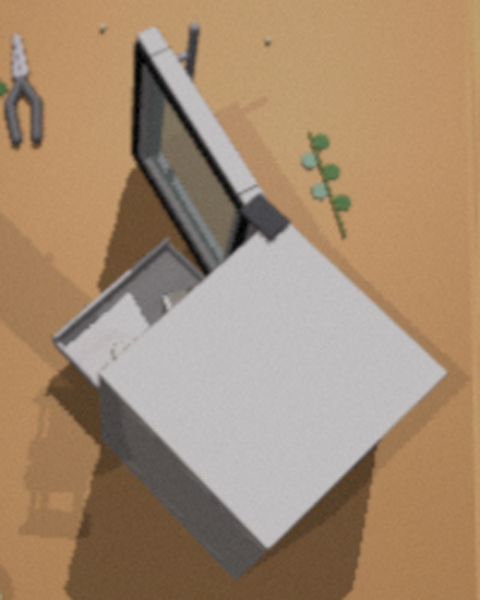

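View pics/g_tz.png

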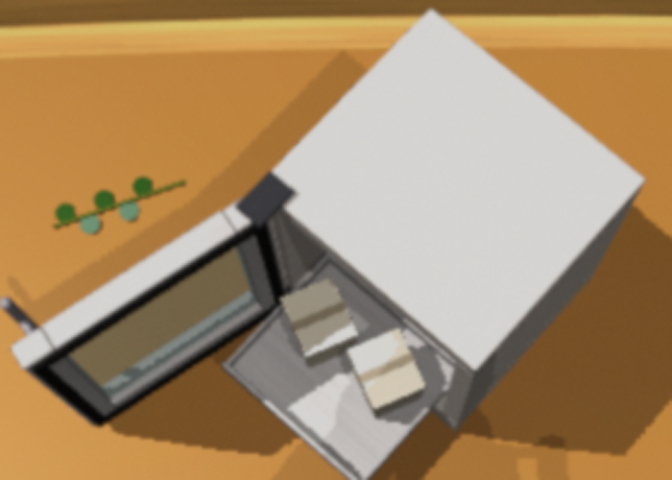

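Run:
```python
from h import *
t=optics.read_camera("top")
T=lambda u,v:(u/2.4+170-.3,v/2.4+75-.3)
q=onz(t,T(225,367),86)-F; print("tray L corner",q@X,q@Y)
q=onz(t,T(362,482),86)-F; print("tray R corner",q@X,q@Y)
d=onz(t,T(8,303),300)-H; d[2]=0
print("door",(np.arctan2(-233,-55)-np.arctan2(d@Y,d@X))%(2*np.pi),np.linalg.norm(d))
s=optics.read_camera("scene")
d=onz(s,(194/2.4+270,28/2.4+115),300)-H; d[2]=0
print("door",(np.arctan2(-233,-55)-np.arctan2(d@Y,d@X))%(2*np.pi),np.linalg.norm(d))
b=cv2.imread("pics/a_top.png").astype(int)-cv2.imread("pics/g_top.png").astype(int) if 0 else None
for n,a,b,z in [("spool",(255,366),(442,308),38),("jar",(344,414),(483,206),85),("tape",(275,426),(497,279),13),("snips",(279,152),(180,312),15)]:
    for cam,uv,f in(("scene",a,"g_s"),("top",b,"g_t")):
        A=cv2.imread(f"pics/a_{cam}.png");B=cv2.imread(f"pics/{f}.png");u,v=uv
        tm=A[v-14:v+14,u-14:u+14]; se=B[v-26:v+26,u-26:u+26]
        r=cv2.matchTemplate(se,tm,cv2.TM_CCOEFF_NORMED); _,m,_,l=cv2.minMaxLoc(r); print(n,cam,"shift px",l[0]-12,l[1]-12,round(m,2))
```

```text
tray L corner -120.65858428670373 92.96898856872643
tray R corner -115.75480381220837 -97.20572406194569
door 1.8136833757156223 235.57833057074487
door 1.8154464194142026 233.30227621721068
spool scene shift px 0 0 0.97
spool top shift px 0 0 0.96
jar scene shift px 0 0 1.0
jar top shift px 0 0 1.0
tape scene shift px 0 0 0.98
tape top shift px 0 0 0.99
snips scene shift px 0 0 1.0
snips top shift px 0 0 1.0
```

View pics/g_t.png

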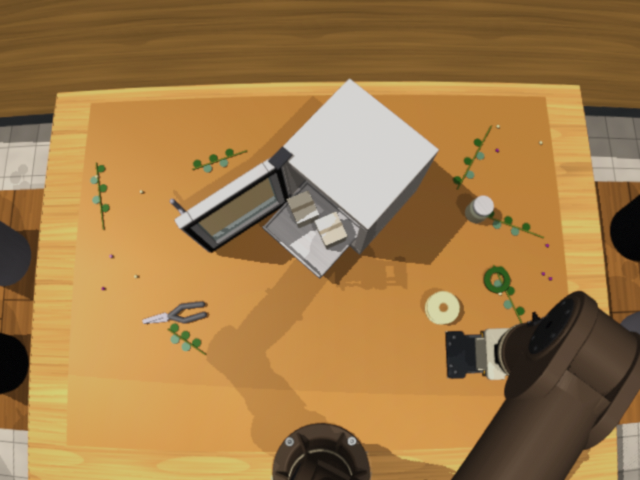

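```bash
python3 -c "
from plant import *
print(read_dq(),read_time_s()); ctrl.close_job()"
```

```text
[ 0.0514411  -0.00288411 -0.04709323  0.09431658  0.02861358  0.00792444
 -0.07019541] 32.0417
the job is handed in; nothing more can be done
```

The door is open well past square, the tray is fully out with both boxes standing in it, and the job was handed in at about 32 s of the 64 allowed.

- **Door:** I gripped the handle bar from above, swung it round in an arc, let go and backed off. The last pictures put it at about 1.81 rad in both camera views; 1.5 is required. The handle's distance from the hinge came out 4–6 mm short of the expected 239 mm in those views, which is too small to change the result.
- **Tray:** I hooked the closed fingers behind the front rim with the tool leaning in, and pulled until the force rose to about 7 N at the end stop. The top view shows the rim about 118 mm in front of the cabinet, so roughly 138 mm out of 140.
- **Boxes:** Both look upright on the tray floor in the top view. I judged this by eye and did not measure the tilt.
- **Other things on the bench:** The spool, jar, snips and tape show no shift between the first and last pictures, in either view.
- **Robot:** It stood clear of everything at hand-in. The residual force reading was about 1 N or less, apart from one at 1.4 N.

No check failed.

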